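Aim the hall lamp and lock its ring

TASK

Turn the little lamp on the console so that its lens points the way the pointer on its base points. Then push its knurled lock ring down and tighten it clockwise all the way to its stop, keeping up a steady, moderate downward push on it so that the barrel is held still in its base: the lamp must not swing off its aim nor be forced. Let go, leaving the lamp seated in its base, and leave the other things on the console alone.

Things in the scene. Friction and masses are not known exactly. Their poses are not given: they have to be found in the camera images.
- housing: fixed dark steel block, the lamp's base: 84 x 84 mm, 44 mm high, with a bore in its top. Origin: centre of its underside on the console; z up; +x is the direction of the pointer, a steel bar 10 mm wide sticking out sideways 22 mm from its +x face, just under the top face
- pointer_tip (a point): tip of the pointer, 64 mm from the housing's axis, level with the top face (44 mm up)
- lamp: aluminium lamp, 0.38 to 0.56 kg with ring, its flange (37 mm radius) resting loose on top of the housing, kept centred by a pin below (1 mm play); turns without limit. Origin: on its axis, on the housing's top (44 mm up); z up, +x towards the lens. Heights over the origin: flange 2 to 8, ring (down) 12 to 34, head 42 to 68 mm. The lens starts 0.45 to 1.0 rad anticlockwise of the pointer
- head_mid (a point): on the lamp's axis, middle of the head (99 mm above the console). The head is a bar 40 mm long (22 mm back, 18 mm forward of the axis), 14 mm wide, 26 mm high, with a round black lens snout on its front end: grip it across the 14 mm width to turn the whole lamp, which goes lightly (under 0.2 N m)
- head_nose (a point): front of the lens, 26 mm from the axis
- ring (a joint): turn of the lock ring on the barrel, rad, growing clockwise seen from above; starts at 0 to 0.25 (loose), its stop (tight) is at 1.3. It needs 0.25 N m; the lamp rests on feet at 34 mm radius (friction 0.48 to 0.72), so its weight alone cannot hold it and it goes round with the ring. 14 to 18 N of push on the ring holds it still; over 22 N is too much. At the stop the torque rises sharply
- bowl: oval wooden bowl, 120 x 180 mm, 42 mm high, with keys in it; origin centre of underside; leave alone
- canister: aluminium screw-top canister, 60 mm diameter, 95 mm high, origin centre of underside; leave alone
- pillbox: green plastic pill box, 90 x 50 x 25 mm, origin centre of underside; leave alone
- comb: black plastic comb, 150 x 30 x 5 mm, origin centre of underside; leave alone
- seat: flat top of the housing on which the lamp rests; same origin and axes as the housing (centre of the housing's underside, the surface itself 44 mm up); fixed
- ring_home (a point): point of the lamp on its axis, 67 mm above the console, where the middle of the knurled steel lock ring is once down on its shoulder. Ring: 58 mm diameter, 22 mm high, free on all sides; slides on the barrel with 1.5 N drag and starts 0.5 to 6 mm above the shoulder; push only bears on the barrel once it is down. Grip across the diameter from above, the head between the fingers
There are look-alikes about, which are no part of the job. There is more than one size of the housing; the one meant has the size given above.

How it is judged:
By the outcome, as a careful person would: the job done as asked, in the order asked, and still so for the second after the job is handed in, with the robot touching nothing.
It also fails if it takes over 61 s, if anything falls off the work surface, if the arm or the gripper's body presses on something with over 40 N, if the wrist force passes 120 N, or if a joint passes its speed limit or range.

ROBOT

A 7-joint arm with a two-finger parallel gripper is mounted at the origin on the work surface. World frame = base frame: x ahead of the robot, y to its left, z up, the work surface at z = 0. Lengths are in m, angles in rad, forces in N, time in s.
With the tool pointing down it reaches from about 0.4 to 0.85 m from the base axis. Payload 4.5 kg.
Tool frame: the origin (TCP) lies where the fingers leave the gripper's body, on its centre line; the fingertips stand 64 mm ahead of it and the grasp point (between the pads) lies 45 mm ahead of it; z points along the fingers, y is the line along which they close (so a half turn about z gives the same grasp; the last joint's range is limited). The gripper opens to 88 mm and grips with 3 to 60 N. Pads are 18 mm wide; open, the fingers measure 123 mm over their backs; the gripper's body (75 mm by 187 mm) begins 45 mm behind the grasp point.
Start: joints at [-1.209, 0.689, -0.195, 1.565, 0.157, 0.902, -0.215], TCP at [0.201, 0.592, 0.303] pointing down, gripper open.
Joint ranges: [-3.01, 3.01], [-0.46, 2.08], [-1.47, 1.51], [0.13, 2.56], [-1, 4.14], [0.04, 2.09], [-2.66, 2.66]. Speed limits (rad/s): [2.57, 2.57, 3.14, 3.14, 3.14, 3.14, 3.14].

INTERFACE

Orientations are given as a unit quaternion [x, y, z, w].
In Python, from plant import r gives the robot as it stands.
- The arm moves only by the tool play_rows, never from a script. Its arguments are lists of equal length, an entry for each row: "translation": the shift along the tool's x, y, z in m, a list of three; "delta_rot": the turn, a rotation vector about the tool's x, y, z in degrees, a list of three; "grip": the opening, from -1 (shut) to 1 (fully open). In form: {"translation": [[x, y, z], ...], "delta_rot": [[rx, ry, rz], ...], "grip": [grip, ...]}. A call has 1 to 20 rows; each row shifts and turns the commanded pose from where the row before left it, along the tool's axes as they then stand; what a row does not reach is not made up. A row lasts 1/8 s, in which the tool goes at most 62.5 mm and 10.7 degrees, less where a joint would pass 70% of its speed; a pose out of reach is approached as far as the arm can. A call with a gripper value outside its range is refused whole. The fingers move at their own pace and stop on an object; "squeeze" is the grip in N (left out, the last holds). Time passes only in rows, so rows that do not move let the fingers close. It gives the time, the measured TCP pose, the force, the opening and the grip force at its end, in the units of the state.
- r.get_state(): the state, without advancing time (a new reading comes with each control period).
- r.snapshot(name): name is "scene" or "top" or "wrist"; returns the picture (420x560x3 uint8, blue, green, red); there is no depth.
- r.get_calibration(name): a dict with "intrinsics" (3x3 intrinsics, pixels), "eye" and "rotation" of the camera in the world. Camera axes: x right, y up, looking along -z (the intrinsics and any distortion apply to the point x, -y, -z); pixel columns grow to the right and rows downward; lengths in m; the calibration is good to about 2 mm. A picture is of the moment at which its call begins: read the wrist's pose just before it. get_calibration takes no time and is no camera call; for the wrist camera it gives the pose at the moment of the call.
- r.finish_job(): hands the job in; it is judged then, once.
Trained networks look in the newest picture that a camera, given by its name, has taken for a name from the list of things; names that differ only in an ending like _2 or _b are one class to them, and where a whole thing is asked for, a point or a joint stands for the part that bears it (a point fixed in the world has none). Each returns a list of dicts, best first, with "confidence" (0 to 1); they miss things now and then, are a little off and sometimes report something else, mostly with a low value. They report only what shows in the picture. A call takes as long as a camera call. They do not tell look-alikes from the thing itself.
- r.look_for(camera, target): "point" ([x, y, z] in m, in world coordinates, good to about 4 mm: the middle of the surface that is visible of it).
- r.silhouettes(camera, target): "pixels" (420x560 bool, what is visible of it).
The state is a dict: "clock": time; "q": joint angles; "qd": joint speeds; "joint_torque": joint torques, N m; "tool_pos": TCP position; "eef_rot": TCP orientation; "contact_force": force on the tool from outside, world axes, zero at the start; "moment": the same for the moment, N m; "opening": opening from 0.0 (shut) to 1.0 (fully open); "finger_force": force on a finger pad.
Only numpy, scipy, OpenCV 4.12 (cv2) and the standard library are available. Lean on these libraries where they do the work, as an engineer would, in place of code of your own. Each camera call takes 0.05 s, during which the arm holds its last target. There are 200 camera calls.

## Working session

There is one attempt and no reset: what is moved stays moved. The work goes in short steps, Python scripts to look and compute and a tool call to move; the robot and the scene stay as the last step left them, time stands still between calls to the robot, and variables do not carry over. Pictures are saved under pics/ and viewed, at most 10 in all, crops included, and the job is handed in when it is done.

Besides the shell and the picture viewer there is one more tool, called after "Request:" as name(argument=value, ...), one argument or row to a line, values as JSON. play_rows: Moves the arm, as the interface text tells. Its arguments: {"type":"object","properties":{"translation":{"type":"array","items":{"type":"array","items":{"type":"number"}}},"delta_rot":{"type":"array","items":{"type":"array","items":{"type":"number"}}},"grip":{"type":"array","items":{"type":"number"}},"squeeze":{"type":"number"}},"required":["translation","delta_rot","grip"]}

```bash
mkdir -p pics; python3 - <<'E'
from plant import r
import cv2,numpy as np
s=r.get_state(); print({k:np.round(v,3).tolist() for k,v in s.items()})
for c in("scene","top"):
    im=r.snapshot(c); cv2.imwrite(f"pics/{c}0.png",im)
    k=r.get_calibration(c); print(c,{a:np.round(b,3).tolist() for a,b in k.items()})
    for t in("housing","lamp","ring","head_nose","head_mid","pointer_tip","bowl","canister"):
        print(t,[(np.round(d["point"],3).tolist(),round(d["confidence"],2)) for d in r.look_for(c,t)])
E
```

```text
{'clock': 0.0, 'q': [-1.209, 0.69, -0.195, 1.566, 0.157, 0.903, -0.215], 'qd': [0.002, 0.001, -0.0, -0.001, 0.001, -0.001, -0.001], 'joint_torque': [-0.0, -52.755, -1.267, -15.342, -0.053, 0.007, 0.0], 'tool_pos': [0.201, 0.591, 0.302], 'eef_rot': [0.163, 0.987, -0.001, -0.0], 'contact_force': [0.021, -0.898, 0.547], 'moment': [-0.049, 0.049, -0.006], 'finger_force': 0.0, 'opening': 1.002}
scene {'intrinsics': [[456.929, 0.0, 275.271], [0.0, 456.929, 211.043], [0.0, 0.0, 1.0]], 'eye': [1.425, 0.434, 0.843], 'rotation': [0.227, 0.371, 0.782, 0.447]}
housing [([0.538, 0.021, 0.02], 0.96), ([0.391, 0.196, 0.054], 0.69)]
lamp [([0.518, 0.004, 0.076], 0.73), ([0.541, 0.02, 0.021], 0.22)]
ring [([0.524, 0.007, 0.079], 0.61), ([0.525, 0.004, 0.077], 0.57)]
head_nose [([0.523, 0.001, 0.08], 0.66)]
head_mid [([0.521, 0.001, 0.075], 0.82)]
pointer_tip [([0.391, 0.195, 0.053], 0.86), ([0.543, 0.018, 0.022], 0.75)]
bowl [([0.755, -0.047, 0.018], 0.59), ([0.523, 0.004, 0.082], 0.36)]
canister [([0.585, -0.287, 0.062], 0.94), ([0.521, 0.004, 0.081], 0.59)]
top {'intrinsics': [[540.628, 0.0, 279.382], [0.0, 540.628, 204.16], [0.0, 0.0, 1.0]], 'eye': [0.331, -0.029, 1.627], 'rotation': [-0.062, 0.049, 0.715, -0.695]}
housing [([0.498, -0.006, 0.02], 0.9), ([0.345, 0.178, 0.064], 0.7)]
lamp [([0.501, -0.005, 0.083], 0.61)]
ring [([0.503, -0.009, 0.081], 0.54)]
head_nose [([0.499, -0.006, 0.082], 0.77), ([0.577, 0.282, 0.02], 0.7), ([0.492, -0.007, 0.023], 0.46)]
head_mid [([0.497, -0.008, 0.081], 0.76)]
pointer_tip [([0.347, 0.179, 0.06], 0.69), ([0.492, -0.008, 0.023], 0.56)]
bowl [([0.77, -0.042, 0.011], 0.65)]
canister [([0.56, -0.296, 0.091], 0.69), ([0.505, -0.009, 0.083], 0.66)]
```

View pics/scene0.png

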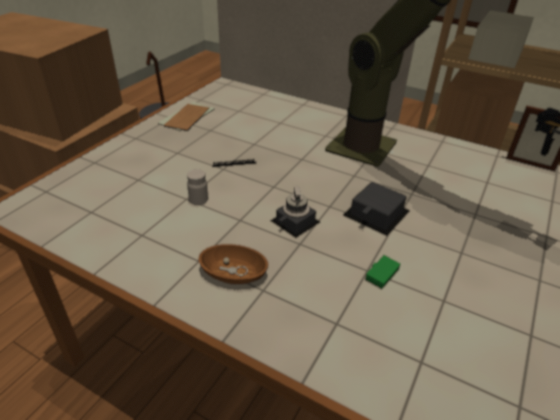

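View pics/top0.png

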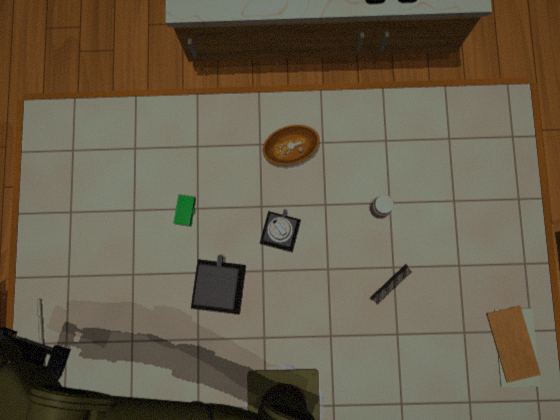

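The intended lamp is in the small housing at top (280,230) / scene (296,212). Possible confusions are the larger, empty dark housing at top (218,287) / scene (378,207), and the canister at top (381,207) / scene (197,187). I choose the small one with the lamp, and will check it with a close wrist view.

Request:
play_rows(
  translation=[
    [-0.03,-0.03,-0.002],
    [-0.03,-0.03,-0.002],
    [-0.03,-0.03,-0.002],
    [-0.03,-0.03,-0.002],
    [-0.03,-0.03,-0.002],
    [-0.03,-0.03,-0.002],
    [-0.03,-0.03,-0.002],
    [-0.03,-0.03,-0.002],
    [-0.03,-0.03,-0.002],
    [-0.03,-0.03,-0.002],
    [-0.03,-0.03,-0.002],
    [-0.03,-0.03,-0.002],
    [-0.03,-0.03,-0.002],
    [-0.03,-0.03,-0.002],
    [-0.03,-0.03,-0.002],
    [-0.027,-0.02,0],
    [0,0,0],
    [0,0,0],
  ],
  delta_rot=[
    [0,0,0],
    [0,0,0],
    [0,0,0],
    [0,0,0],
    [0,0,0],
    [0,0,0],
    [0,0,0],
    [0,0,0],
    [0,0,0],
    [0,0,0],
    [0,0,0],
    [0,0,0],
    [0,0,0],
    [0,0,0],
    [0,0,0],
    [0,0,0],
    [0,0,0],
    [0,0,0],
  ],
  grip=[1,1,1,1,1,1,1,1,1,1,1,1,1,1,1,1,1,1],
)

```text
clock: 3.15
tool_pos: [0.5011, -0.006, 0.3327]
eef_rot: [0.163, 0.987, 0.0, -0.0]
contact_force: [0.8, -0.1, -0.7]
opening: 1.005
finger_force: 0.0
```

```bash
python3 - <<'E'
from plant import r
import cv2,numpy as np
s=r.get_state(); print({k:np.round(v,3).tolist() for k,v in s.items()})
k=r.get_calibration("wrist"); print({a:np.round(b,4).tolist() for a,b in k.items()})
im=r.snapshot("wrist"); cv2.imwrite("pics/w0.png",im)
for t in("housing","lamp","ring","head_nose","head_mid","pointer_tip"):
    print(t,[(np.round(d["point"],4).tolist(),round(d["confidence"],2)) for d in r.look_for("wrist",t)])
E
```

```text
{'clock': 3.15, 'q': [0.089, 0.492, -0.259, 1.892, 0.172, 0.779, 0.981], 'qd': [-0.019, -0.005, -0.01, 0.007, -0.0, -0.001, 0.004], 'joint_torque': [0.942, -40.949, -0.914, -13.866, 0.049, 0.064, 0.004], 'tool_pos': [0.501, -0.006, 0.333], 'eef_rot': [0.163, 0.987, 0.0, -0.0], 'contact_force': [0.773, -0.097, -0.726], 'moment': [0.03, -0.006, 0.043], 'finger_force': 0.0, 'opening': 1.005}
{'intrinsics': [[364.5423, 0.0, 282.5444], [0.0, 364.5423, 215.5417], [0.0, 0.0, 1.0]], 'eye': [0.4313, 0.0169, 0.4138], 'rotation': [-0.1181, -0.0852, 0.5764, 0.8041]}
housing [([0.4786, -0.0071, 0.0486], 0.84), ([0.4026, 0.1588, 0.0469], 0.69)]
lamp [([0.4996, 0.0012, 0.0779], 0.81)]
ring [([0.5632, -0.2801, 0.0228], 0.75), ([0.4953, 0.0018, 0.0822], 0.68)]
head_nose [([0.4988, 0.0033, 0.079], 0.65)]
head_mid [([0.4963, -0.0009, 0.0768], 0.83)]
pointer_tip [([0.4819, 0.0037, 0.0386], 0.72), ([0.4041, 0.1631, 0.0478], 0.72)]
```

View pics/w0.png

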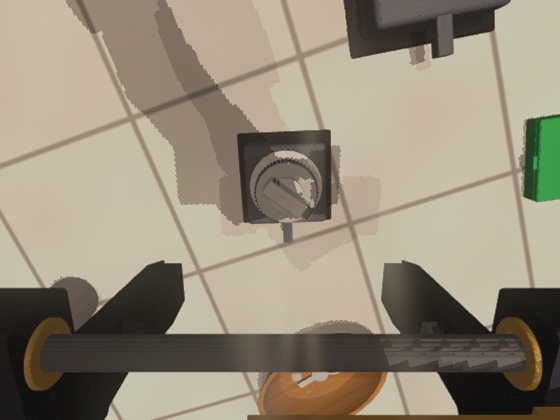

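Wrist view: the small housing has corners about (238,133), (329,129), (331,219) and (243,223), and its pointer points down at (288,240). The lens is at about (312,212), anticlockwise of the pointer. The larger empty base is at (430,20). Next, a close crop to check.

```bash
python3 - <<'E'
import cv2
im=cv2.imread("pics/w0.png")[120:250,220:350]
im=cv2.convertScaleAbs(im,alpha=1.6,beta=20)
cv2.imwrite("pics/w0c.png",cv2.resize(im,(585,585),interpolation=cv2.INTER_CUBIC))
E
```

```text
(no output)
```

View pics/w0c.png

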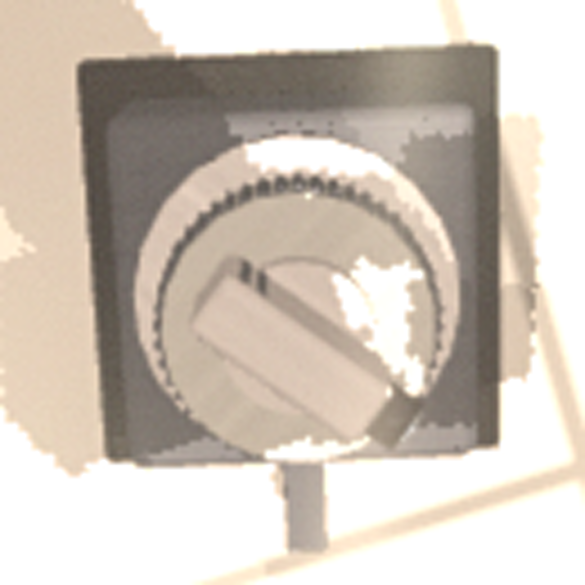

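The crop shows the small base, with the pointer tip at crop (307,550). The head's top face runs from (192,320)/(222,277) to (362,441)/(393,387), with the dark lens at (405,415). This is the right one.

```bash
cat > h.py <<'E'
from plant import r
import numpy as np
from scipy.spatial.transform import Rotation as R
def bp(k,px,z):
    K=np.array(k["intrinsics"]);d=np.linalg.solve(K,[px[0],px[1],1]);d=R.from_quat(k["rotation"]).apply(d*[1,-1,-1])
    e=np.array(k["eye"]);return e+d*(z-e[2])/d[2]
E
python3 - <<'E'
from h import *
k=r.get_calibration("wrist")
f=lambda c,z:bp(k,[(c[0]+.5)/4.5-.5+220,(c[1]+.5)/4.5-.5+120],z)[:2]
ang=lambda v:round(np.degrees(np.arctan2(v[1],v[0])),1)
P={n:f(c,z) for n,c,z in [("tl",(108,105),.044),("tr",(475,103),.044),("tip",(307,550),.044),("pb",(304,470),.044),
("o_tl",(80,62),0),("o_tr",(497,45),0),("o_tr4",(497,45),.044),("bl",(110,463),.044),("br",(497,445),.044),("a",(192,320),.112),("b",(222,277),.112),("c",(393,387),.112),("d",(362,441),.112)]}
for n in P: print(n,P[n].round(4))
print("long edges",ang(P["d"]-P["a"]),ang(P["c"]-P["b"]),"short",ang(P["b"]-P["a"])-90,ang(P["c"]-P["d"])-90)
print("pointer",ang(P["tip"]-P["pb"]),"bottom edge-90",ang(P["br"]-P["bl"])-90,"top inner",ang(P["tr"]-P["tl"])-90,"outer",ang(P["o_tr"]-P["o_tl"])-90)
m=(P["a"]+P["b"]+P["c"]+P["d"])/4;u=(P["d"]+P["c"]-P["a"]-P["b"]);print("len",np.linalg.norm(u)/2);u/=np.linalg.norm(u)
ax=m+.002*u;print("head mid",m,"axis",ax,"tip dir from axis",ang(P["tip"]-ax),np.linalg.norm(P["tip"]-ax),"tool y ang",ang(R.from_quat(r.get_state()["eef_rot"]).apply([0,1,0])))
E
```

```text
tl [ 0.453  -0.0315]
tr [0.4787 0.0459]
tip [ 0.5673 -0.023 ]
pb [ 0.5478 -0.0173]
o_tl [ 0.4435 -0.0401]
o_tr [0.4726 0.0585]
o_tr4 [0.4682 0.0541]
bl [ 0.5314 -0.0603]
br [0.5566 0.0278]
a [ 0.4915 -0.0216]
b [ 0.4856 -0.0135]
c [0.5161 0.0103]
d [0.5245 0.0014]
long edges 34.9 37.9 short 36.400000000000006 43.099999999999994
pointer -16.5 bottom edge-90 -15.900000000000006 top inner -18.400000000000006 outer -16.400000000000006
len 0.03945256574802351
head mid [ 0.50440433 -0.00585845] axis [ 0.50601437 -0.00467196] tip dir from axis -16.7 0.06395117697911332 tool y ang 71.3
```

Request:
play_rows(
  translation=[
    [-0.0042,0.0027,0.01],
    [0,0,0.018],
    [0,0,0.018],
    [0,0,0.018],
    [0,0,0.018],
    [0,0,0.018],
    [0,0,0.01],
    [0,0,0],
    [0,0,0],
  ],
  delta_rot=[
    [0,0,0],
    [0,0,-9.2],
    [0,0,-9.2],
    [0,0,-9.2],
    [0,0,-9.2],
    [0,0,-9.2],
    [0,0,-9.2],
    [0,0,0],
    [0,0,0],
  ],
  grip=[1,1,1,1,1,1,1,1,1],
)

```text
clock: 4.62
tool_pos: [0.5066, -0.0055, 0.2227]
eef_rot: [-0.311, 0.95, 0.0, 0.0]
contact_force: [0.1, -0.5, -0.4]
opening: 1.001
finger_force: 0.0
```

```bash
python3 - <<'E'
from h import *
import cv2
s=r.get_state(); print({k:np.round(v,4).tolist() for k,v in s.items()})
k=r.get_calibration("wrist"); im=r.snapshot("wrist"); cv2.imwrite("pics/w1r.png",im)
import json; json.dump({a:np.array(b).tolist() for a,b in k.items()},open("k1.json","w"))
K=np.array(k["intrinsics"])
p=R.from_quat(k["rotation"]).inv().apply(np.array([.506,-.005,.1])-k["eye"]);q=K@(p*[1,-1,-1]);q=q[:2]/q[2];print(q)
x0=int(np.clip(q[0]-140,0,280));y0=int(np.clip(q[1]-110,0,200));print(x0,y0)
c=cv2.convertScaleAbs(im[y0:y0+220,x0:x0+280],alpha=1.5,beta=15)
cv2.imwrite("pics/w1.png",cv2.resize(c,None,fx=2.7,fy=2.7,interpolation=cv2.INTER_CUBIC))
E
```

```text
{'clock': 4.625, 'q': [0.1935, 0.6903, -0.4438, 1.9891, 0.5256, 0.5755, 1.5931], 'qd': [-0.0011, -0.0099, 0.0007, -0.0011, 0.0038, 0.0011, 0.0064], 'joint_torque': [0.1201, -45.0116, -3.7652, -9.1762, 0.0214, 0.0831, -0.0012], 'tool_pos': [0.5066, -0.0055, 0.2227], 'eef_rot': [-0.3112, 0.9503, 0.0001, 0.0002], 'contact_force': [0.1195, -0.4751, -0.4067], 'moment': [0.0154, 0.0165, 0.0135], 'finger_force': 0.0, 'opening': 1.0013}
[285.8860725  236.01730169]
145 126
```

View pics/w1.png

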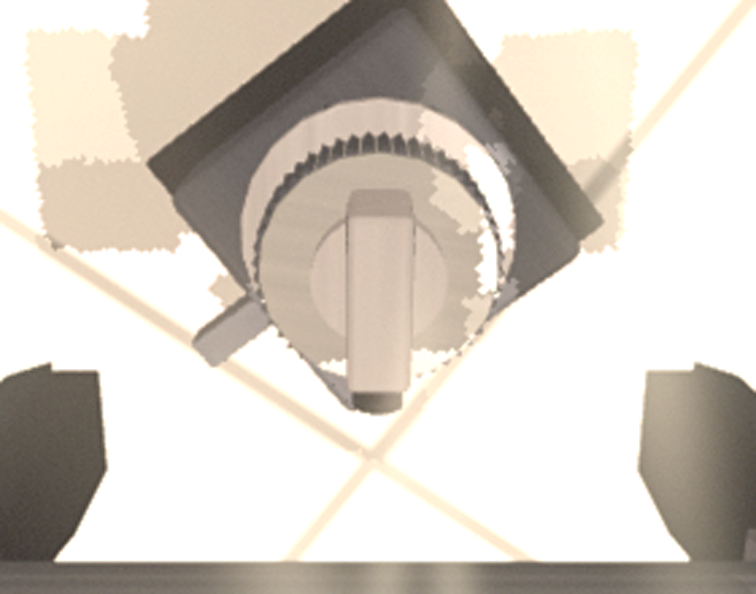

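The crop shows the head already parallel to the finger planes. Its top face spans (348,215)–(412,215) at the back and (348,393)–(410,391) at the front, with the pointer at the lower left around (225,340).

```bash
python3 - <<'E'
from h import *
import json
k=json.load(open("k1.json"))
f=lambda c,z:bp(k,[(c[0]+.5)/2.7-.5+145,(c[1]+.5)/2.7-.5+126],z)[:2]
ang=lambda v:round(np.degrees(np.arctan2(v[1],v[0])),1)
a,b,c,d=[f(p,.112) for p in((348,215),(412,215),(410,391),(348,393))]
u=(c+d-a-b);print(np.linalg.norm(u)/2,np.linalg.norm(b-a),np.linalg.norm(c-d),"head ang",ang(u),ang(d-a),ang(c-b));u/=np.linalg.norm(u)
ax=(a+b+c+d)/4+.002*u;print("axis",ax)
t=f((209,352),.044);print("tip",t,ang(t-ax),np.linalg.norm(t-ax))
s=r.get_state();Rt=R.from_quat(s["eef_rot"]);print("tool yang",ang(Rt.apply([0,1,0])),"delta tool",Rt.inv().apply(np.r_[ax,.152]-s["tool_pos"]))
E
```

```text
0.039116757261523034 0.012916886577046167 0.013233730494367437 head ang 36.1 35.9 36.3
axis [ 0.50580511 -0.00574919]
tip [ 0.56439845 -0.02234003] -15.8 0.06089692739899611
tool yang 126.3 delta tool [0.00092064 0.00028507 0.07096092]
```

Request:
play_rows(
  translation=[
    [-0.0005,0.0003,0.02],
    [0,0,0.02],
    [0,0,0.015],
    [0,0,0.01],
    [0,0,0.006],
    [0,0,0],
    [0,0,0],
    [0,0,0],
    [0,0,0],
    [0,0,0],
    [0,0,0],
    [0,0,0],
    [0,0,0],
    [0,0,0],
  ],
  delta_rot=[
    [0,0,0],
    [0,0,0],
    [0,0,0],
    [0,0,0],
    [0,0,0],
    [0,0,0],
    [0,0,0],
    [0,0,0],
    [0,0,0],
    [0,0,0],
    [0,0,0],
    [0,0,0],
    [0,0,0],
    [0,0,0],
  ],
  grip=[1,1,1,1,1,-0.5,-0.7,-0.7,-0.75,-0.75,-0.8,-0.8,-0.8,-0.8],
  squeeze=10,
)

```text
clock: 6.42
tool_pos: [0.5069, -0.0044, 0.1526]
eef_rot: [-0.313, 0.95, 0.0, 0.001]
contact_force: [-1.4, 2.1, 8.9]
opening: 0.161
finger_force: 11.8
```

Request:
play_rows(
  translation=[
    [0,0,-0.001],
    [0,0,0],
    [0,0,0],
  ],
  delta_rot=[
    [0,0,0],
    [0,0,0],
    [0,0,0],
  ],
  grip=[-0.8,-0.8,-0.8],
)

```text
clock: 6.8
tool_pos: [0.5067, -0.0048, 0.1528]
eef_rot: [-0.313, 0.95, 0.0, 0.0]
contact_force: [-0.5, 1.4, 3.1]
opening: 0.161
finger_force: 11.9
```

Request:
play_rows(
  translation=[
    [0,0,0],
    [0,0,0],
    [0,0,0],
    [0,0,0],
    [0,0,0],
    [0,0,0],
    [0,0,0],
    [0,0,0],
    [0,0,0],
    [0,0,0],
    [0,0,0],
    [0,0,0],
    [0,0,0],
  ],
  delta_rot=[
    [0,0,2.5],
    [0,0,5],
    [0,0,5],
    [0,0,5],
    [0,0,5],
    [0,0,5],
    [0,0,5],
    [0,0,5],
    [0,0,5],
    [0,0,5],
    [0,0,5],
    [0,0,0],
    [0,0,0],
  ],
  grip=[-0.8,-0.8,-0.8,-0.8,-0.8,-0.8,-0.8,-0.8,-0.8,-0.8,-0.8,-0.8,-0.8],
)

```text
clock: 8.43
tool_pos: [0.5067, -0.0054, 0.1527]
eef_rot: [0.14, 0.99, -0.0, 0.0]
contact_force: [0.3, -0.8, 3.5]
opening: 0.157
finger_force: 11.7
```

```bash
python3 - <<'E'
from h import *
import cv2,json
s=r.get_state();ang=lambda v:round(np.degrees(np.arctan2(v[1],v[0])),2)
print(s["tool_pos"],s["contact_force"],s["moment"],"y",ang(R.from_quat(s["eef_rot"]).apply([0,1,0])),s["q"][6])
k=r.get_calibration("wrist"); im=r.snapshot("wrist"); cv2.imwrite("pics/w2r.png",im)
json.dump({a:np.array(b).tolist() for a,b in k.items()},open("k2.json","w"))
c=cv2.convertScaleAbs(im[170:420,140:420],alpha=1.5,beta=15)
cv2.imwrite("pics/w2.png",cv2.resize(c,None,fx=2.4,fy=2.4,interpolation=cv2.INTER_CUBIC))
E
```

```text
[ 0.50665675 -0.00538487  0.15274952] [ 0.34970509 -0.8087107   3.46346736] [-0.08521095 -0.02614414 -0.14076886] y 73.92 0.9442907268040184
```

View pics/w2.png

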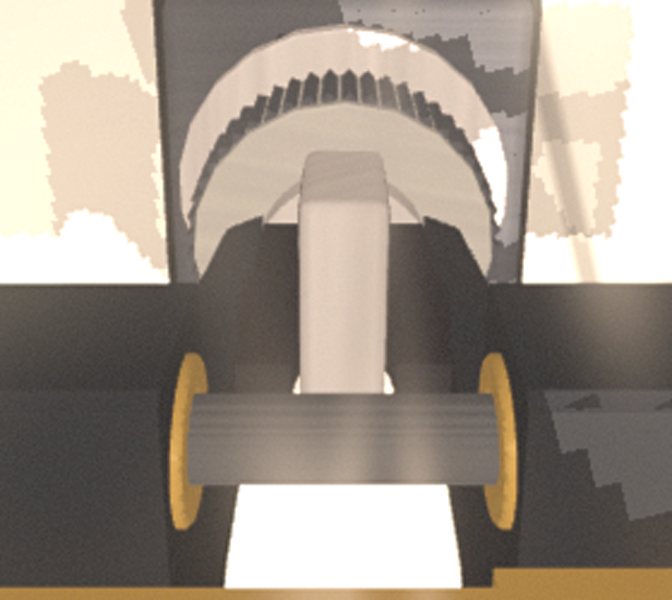

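In the grip, the lens points along -16.1° by the tool pose. The housing's side edges, (158,0)→(175,280) and (540,0)→(522,280), are symmetric about the head (345), so it is aligned. I'll release it, rise, pre-rotate for the ring and check.

Request:
play_rows(
  translation=[
    [0,0,0],
    [0,0,0],
    [0,0,0],
    [0,0,0],
    [0,0,0],
    [0,0,-0.02],
    [0,0,-0.03],
    [0,0,-0.02],
    [0,0,0],
    [0,0,0],
    [0,0,0],
  ],
  delta_rot=[
    [0,0,0],
    [0,0,0],
    [0,0,0],
    [0,0,0],
    [0,0,0],
    [0,0,-7],
    [0,0,-10],
    [0,0,-10],
    [0,0,-10],
    [0,0,0],
    [0,0,0],
  ],
  grip=[-0.6,-0.3,0.2,1,1,1,1,1,1,1,1],
)

```text
clock: 9.85
tool_pos: [0.5063, -0.0052, 0.2224]
eef_rot: [-0.18, 0.984, 0.0, -0.0]
contact_force: [-0.2, 1.0, 1.0]
opening: 1.0
finger_force: 0.0
```

```bash
python3 - <<'E'
from h import *
import cv2,json
s=r.get_state();ang=lambda v:round(np.degrees(np.arctan2(v[1],v[0])),2)
print(s["tool_pos"],s["contact_force"],s["moment"],"y",ang(R.from_quat(s["eef_rot"]).apply([0,1,0])),s["q"][6],s["opening"])
k=r.get_calibration("wrist"); im=r.snapshot("wrist"); cv2.imwrite("pics/w3r.png",im)
json.dump({a:np.array(b).tolist() for a,b in k.items()},open("k3.json","w"))
c=cv2.convertScaleAbs(im[120:340,150:430],alpha=1.5,beta=15)
cv2.imwrite("pics/w3.png",cv2.resize(c,None,fx=2.7,fy=2.7,interpolation=cv2.INTER_CUBIC))
E
```

```text
[ 0.50627629 -0.00516344  0.2223654 ] [-0.20748117  1.04332996  0.97717243] [ 0.03886219 -0.00395028 -0.01721857] y 110.75 1.3996609979407577 1.0000349749068567
```

View pics/w3.png

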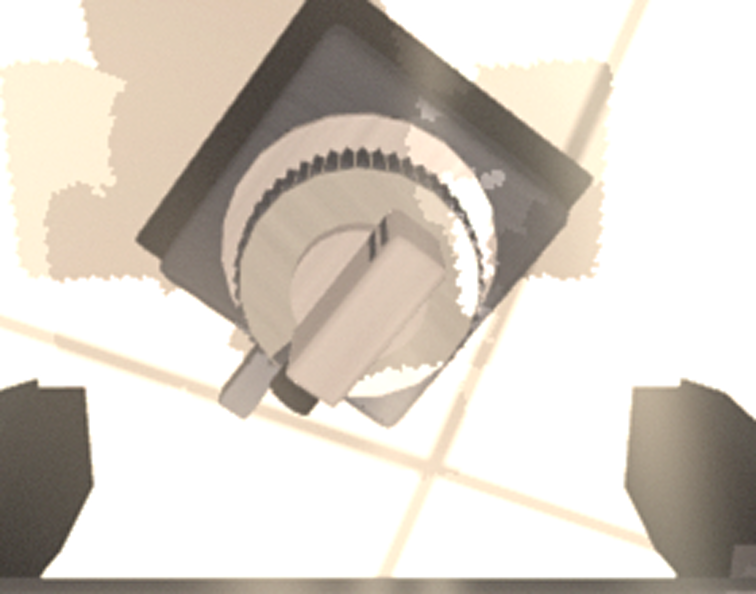

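The lamp stays aimed after release: the head's long edges (290,368)→(402,237) and (332,404)→(443,270) look parallel to the pointer at (231,409). Computing this.

```bash
python3 - <<'E'
from h import *
import json
k=json.load(open("k3.json"))
f=lambda c,z:bp(k,[(c[0]+.5)/2.7-.5+150,(c[1]+.5)/2.7-.5+120],z)[:2]
ang=lambda v:round(np.degrees(np.arctan2(v[1],v[0])),1)
a,b,c,d=[f(p,.112) for p in((402,235),(443,269),(332,404),(290,368))]
u=(c+d-a-b);print(np.linalg.norm(u)/2,"head",ang(d-a),ang(c-b));u/=np.linalg.norm(u)
ax=(a+b+c+d)/4+.002*u;print("axis",ax)
t=f((231,409),.044);print(t,ang(t-ax),np.linalg.norm(t-ax),"side",ang(f((165,265),.044)-f((330,28),.044)),ang(f((220,398),.044)-f((252,352),.044)),ang(f((243,417),.044)-f((278,372),.044)))
print("outer", ang(f((138,240),0)-f((305,5),0)),ang(f((592,182),0)-f((380,5),0))-90)
E
```

```text
0.03743466364963744 head -17.9 -16.5
axis [ 0.50522593 -0.00659755]
[ 0.56585624 -0.02322686] -15.3 0.06286946266600763 side -15.1 -13.4 -15.9
outer -16.1 -18.099999999999994
```

Request:
play_rows(
  translation=[
    [0,0,0.025],
    [0,0,0.025],
    [0,0,0.02],
    [0,0,0.015],
    [0,0,0.008],
    [0,0,0.005],
    [0,0,0],
    [0,0,0],
    [0,0,0],
    [0,0,0],
    [0,0,0],
    [0,0,0],
    [0,0,0],
  ],
  delta_rot=[
    [0,0,0],
    [0,0,0],
    [0,0,0],
    [0,0,0],
    [0,0,0],
    [0,0,0],
    [0,0,0],
    [0,0,0],
    [0,0,0],
    [0,0,0],
    [0,0,0],
    [0,0,0],
    [0,0,0],
  ],
  grip=[1,1,1,1,1,1,1,0.5,0.3,0.2,0.1,0.1,0.1],
  squeeze=40,
)

```text
clock: 11.52
tool_pos: [0.5067, -0.0051, 0.1248]
eef_rot: [-0.182, 0.983, 0.0, 0.0]
contact_force: [0.1, -0.5, 0.7]
opening: 0.651
finger_force: 40.0
```

Request:
play_rows(
  translation=[
    [0,0,0.001],
    [0,0,0],
    [0,0,0],
  ],
  delta_rot=[
    [0,0,0],
    [0,0,0],
    [0,0,0],
  ],
  grip=[0.1,0.1,0.1],
)

```text
clock: 11.9
tool_pos: [0.5067, -0.0051, 0.1236]
eef_rot: [-0.182, 0.983, 0.0, 0.0]
contact_force: [1.1, -0.1, -0.9]
opening: 0.646
finger_force: 40.0
```

Request:
play_rows(
  translation=[
    [0,0,0.001],
    [0,0,0],
    [0,0,0],
  ],
  delta_rot=[
    [0,0,0],
    [0,0,0],
    [0,0,0],
  ],
  grip=[0.1,0.1,0.1],
)

```text
clock: 12.28
tool_pos: [0.5067, -0.005, 0.1226]
eef_rot: [-0.182, 0.983, 0.0, 0.0]
contact_force: [1.6, -0.7, -0.8]
opening: 0.649
finger_force: 40.0
```

Request:
play_rows(
  translation=[
    [0,0,0.001],
    [0,0,0],
    [0,0,0],
  ],
  delta_rot=[
    [0,0,0],
    [0,0,0],
    [0,0,0],
  ],
  grip=[0.1,0.1,0.1],
)

```text
clock: 12.65
tool_pos: [0.5067, -0.0051, 0.1217]
eef_rot: [-0.182, 0.983, 0.0, 0.0]
contact_force: [1.5, -1.1, -0.2]
opening: 0.652
finger_force: 40.0
```

Request:
play_rows(
  translation=[
    [0,0,0.001],
    [0,0,0],
    [0,0,0],
  ],
  delta_rot=[
    [0,0,0],
    [0,0,0],
    [0,0,0],
  ],
  grip=[0.1,0.1,0.1],
)

```text
clock: 13.02
tool_pos: [0.5067, -0.0051, 0.1212]
eef_rot: [-0.182, 0.983, -0.0, 0.0]
contact_force: [-0.0, -0.7, 4.9]
opening: 0.648
finger_force: 40.0
```

Request:
play_rows(
  translation=[
    [0,0,0.001],
    [0,0,0],
    [0,0,0],
  ],
  delta_rot=[
    [0,0,0],
    [0,0,0],
    [0,0,0],
  ],
  grip=[0.1,0.1,0.1],
)

```text
clock: 13.4
tool_pos: [0.5067, -0.005, 0.121]
eef_rot: [-0.182, 0.983, -0.0, 0.001]
contact_force: [-1.0, 0.8, 14.7]
opening: 0.648
finger_force: 40.0
```

Request:
play_rows(
  translation=[
    [0,0,0.0005],
    [0,0,0],
    [0,0,0],
  ],
  delta_rot=[
    [0,0,0],
    [0,0,0],
    [0,0,0],
  ],
  grip=[0.1,0.1,0.1],
)

```text
clock: 13.78
tool_pos: [0.5067, -0.005, 0.1209]
eef_rot: [-0.182, 0.983, -0.0, 0.001]
contact_force: [-1.6, -0.3, 18.5]
opening: 0.65
finger_force: 40.0
```

Request:
play_rows(
  translation=[
    [0,0,-0.0002],
    [0,0,0],
    [0,0,0],
    [0,0,0],
    [0,0,0],
    [0,0,0],
  ],
  delta_rot=[
    [0,0,0],
    [0,0,1],
    [0,0,2],
    [0,0,2],
    [0,0,2],
    [0,0,0],
  ],
  grip=[0.1,0.1,0.1,0.1,0.1,0.1],
)

```text
clock: 14.52
tool_pos: [0.5067, -0.0051, 0.1209]
eef_rot: [-0.121, 0.993, -0.0, 0.001]
contact_force: [-1.1, -0.7, 17.3]
opening: 0.65
finger_force: 40.0
```

```bash
cat > s.py <<'E'
from h import *
s=r.get_state();y=R.from_quat(s["eef_rot"]).apply([0,1,0]);print(s["clock"],np.round(s["tool_pos"],4),np.round(s["contact_force"],1),np.round(s["moment"],2),"y",round(np.degrees(np.arctan2(y[1],y[0])),2))
E
python3 s.py
```

```text
14.525 [ 0.5067 -0.0051  0.1209] [-1.1 -0.7 17.3] [-0.09  0.36  0.05] y 103.93
```

Request:
play_rows(
  translation=[
    [0,0,-0.0001],
    [0,0,0],
    [0,0,0],
    [0,0,0],
  ],
  delta_rot=[
    [0,0,2.5],
    [0,0,2.5],
    [0,0,2.5],
    [0,0,2.5],
  ],
  grip=[0.1,0.1,0.1,0.1],
)

```text
clock: 15.02
tool_pos: [0.5067, -0.0052, 0.1209]
eef_rot: [-0.034, 0.999, -0.0, 0.001]
contact_force: [-1.3, -1.4, 16.6]
opening: 0.648
finger_force: 40.0
```

```bash
python3 s.py
```

```text
15.025 [ 0.5067 -0.0052  0.1209] [-1.3 -1.4 16.6] [-0.19  0.27  0.19] y 93.9
```

Request:
play_rows(
  translation=[
    [0,0,0],
    [0,0,0],
    [0,0,0],
    [0,0,0],
    [0,0,0],
    [0,0,0],
  ],
  delta_rot=[
    [0,0,2.5],
    [0,0,2.5],
    [0,0,2.5],
    [0,0,2.5],
    [0,0,2.5],
    [0,0,2.5],
  ],
  grip=[0.1,0.1,0.1,0.1,0.1,0.1],
)

```text
clock: 15.78
tool_pos: [0.5067, -0.0054, 0.1209]
eef_rot: [0.097, 0.995, -0.0, 0.001]
contact_force: [-1.0, -1.3, 16.7]
opening: 0.649
finger_force: 40.0
```

```bash
python3 s.py; python3 - <<'E'
from h import *
import cv2
im=r.snapshot("wrist"); cv2.imwrite("pics/w4r.png",im)
c=cv2.convertScaleAbs(im[170:420,140:420],alpha=1.5,beta=15)
cv2.imwrite("pics/w4.png",cv2.resize(c,None,fx=2.4,fy=2.4,interpolation=cv2.INTER_CUBIC))
E
```

```text
15.775 [ 0.5067 -0.0054  0.1209] [-1.  -1.3 16.7] [-0.28  0.27  0.23] y 78.88
```

View pics/w4.png

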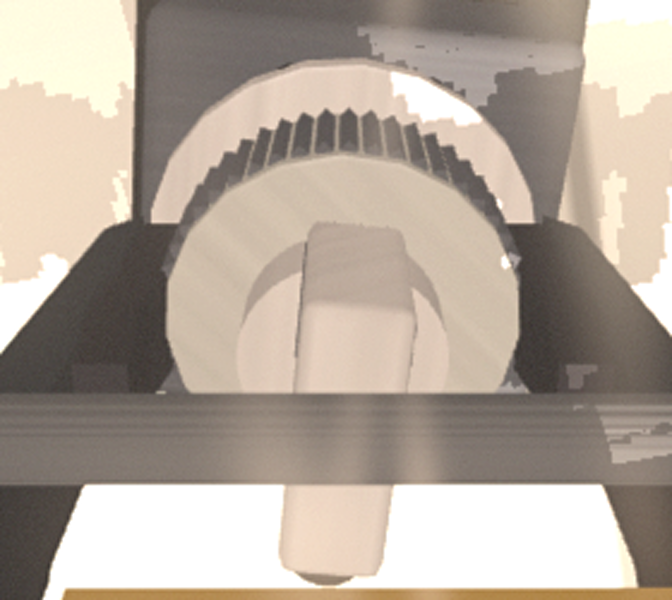

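Mid-turn view: the head, from (355,225) at the back to the snout at (327,575), stays about 5° off the tool axis, as it should if the lamp is still on aim. So it is holding.

Request:
play_rows(
  translation=[
    [0,0,0],
    [0,0,0],
    [0,0,0],
    [0,0,0],
    [0,0,0],
    [0,0,0],
    [0,0,0],
  ],
  delta_rot=[
    [0,0,2.5],
    [0,0,2.5],
    [0,0,2.5],
    [0,0,2.5],
    [0,0,2.5],
    [0,0,2.5],
    [0,0,2.5],
  ],
  grip=[0.1,0.1,0.1,0.1,0.1,0.1,0.1],
)

```text
clock: 16.7
tool_pos: [0.5067, -0.0056, 0.1209]
eef_rot: [0.247, 0.969, -0.0, 0.001]
contact_force: [-1.1, -2.2, 16.2]
opening: 0.65
finger_force: 40.0
```

```bash
python3 s.py
```

```text
16.7 [ 0.5067 -0.0056  0.1209] [-1.1 -2.2 16.2] [-0.37  0.29  0.26] y 61.37
```

Request:
play_rows(
  translation=[
    [0,0,0],
    [0,0,0],
    [0,0,0],
  ],
  delta_rot=[
    [0,0,2.5],
    [0,0,2.5],
    [0,0,2.5],
  ],
  grip=[0.1,0.1,0.1],
)

```text
clock: 17.08
tool_pos: [0.5066, -0.0056, 0.1209]
eef_rot: [0.31, 0.951, -0.0, 0.001]
contact_force: [-1.0, -1.3, 16.6]
opening: 0.649
finger_force: 40.0
```

```bash
python3 s.py
```

```text
17.075 [ 0.5066 -0.0056  0.1209] [-1.  -1.3 16.6] [-0.42  0.3   0.22] y 53.86
```

Request:
play_rows(
  translation=[
    [0,0,0],
    [0,0,0],
  ],
  delta_rot=[
    [0,0,1.5],
    [0,0,1.5],
  ],
  grip=[0.1,0.1],
)

```text
clock: 17.32
tool_pos: [0.5066, -0.0057, 0.1209]
eef_rot: [0.335, 0.942, -0.0, 0.001]
contact_force: [-1.1, -2.0, 16.7]
opening: 0.651
finger_force: 40.0
```

```bash
python3 s.py
```

```text
17.325 [ 0.5066 -0.0057  0.1209] [-1.1 -2.  16.7] [-0.39  0.34  0.24] y 50.89
```

Request:
play_rows(
  translation=[
    [0,0,0],
    [0,0,0],
  ],
  delta_rot=[
    [0,0,1],
    [0,0,1],
  ],
  grip=[0.1,0.1],
)

```text
clock: 17.58
tool_pos: [0.5066, -0.0057, 0.1209]
eef_rot: [0.351, 0.936, -0.0, 0.001]
contact_force: [-1.1, -1.8, 15.8]
opening: 0.654
finger_force: 40.0
```

```bash
python3 s.py
```

```text
17.575 [ 0.5066 -0.0057  0.1209] [-1.1 -1.8 15.8] [-0.46  0.34  0.27] y 48.91
```

Request:
play_rows(
  translation=[
    [0,0,0],
    [0,0,0],
  ],
  delta_rot=[
    [0,0,1],
    [0,0,1],
  ],
  grip=[0.1,0.1],
)

```text
clock: 17.82
tool_pos: [0.5066, -0.0057, 0.1209]
eef_rot: [0.367, 0.93, -0.0, 0.001]
contact_force: [-0.8, -1.6, 16.9]
opening: 0.645
finger_force: 40.0
```

```bash
python3 s.py
```

```text
17.825 [ 0.5066 -0.0057  0.1209] [-0.8 -1.6 16.9] [-0.44  0.34  0.17] y 46.9
```

Request:
play_rows(
  translation=[
    [0,0,0],
    [0,0,0],
  ],
  delta_rot=[
    [0,0,1],
    [0,0,1],
  ],
  grip=[0.1,0.1],
)

```text
clock: 18.08
tool_pos: [0.5066, -0.0057, 0.1209]
eef_rot: [0.383, 0.924, -0.0, 0.001]
contact_force: [-0.9, -2.0, 15.2]
opening: 0.649
finger_force: 40.0
```

```bash
python3 s.py
```

```text
18.075 [ 0.5066 -0.0057  0.1209] [-0.9 -2.  15.2] [-0.46  0.32  0.46] y 44.93
```

Request:
play_rows(
  translation=[
    [0,0,0],
    [0,0,0],
  ],
  delta_rot=[
    [0,0,1],
    [0,0,1],
  ],
  grip=[0.1,0.1],
)

```text
clock: 18.32
tool_pos: [0.5067, -0.0055, 0.1209]
eef_rot: [0.399, 0.917, -0.0, 0.001]
contact_force: [-0.3, -1.3, 16.0]
opening: 0.647
finger_force: 40.0
```

```bash
python3 s.py
```

```text
18.325 [ 0.5067 -0.0055  0.1209] [-0.3 -1.3 16. ] [-0.37  0.3   0.37] y 42.95
```

Request:
play_rows(
  translation=[
    [0,0,0],
    [0,0,0],
  ],
  delta_rot=[
    [0,0,1],
    [0,0,0.5],
  ],
  grip=[0.1,0.1],
)

```text
clock: 18.58
tool_pos: [0.5068, -0.0054, 0.1209]
eef_rot: [0.411, 0.912, 0.0, 0.001]
contact_force: [-1.3, -1.6, 15.5]
opening: 0.646
finger_force: 40.0
```

```bash
python3 s.py
```

```text
18.575 [ 0.5068 -0.0054  0.1209] [-1.3 -1.6 15.5] [-0.36  0.31  0.39] y 41.47
```

The torque rose at y≈45°, so the stop is reached. The lamp may have dragged a few degrees in the last small steps, so I'll measure it.

```bash
python3 - <<'E'
from h import *
import cv2,json
k=r.get_calibration("wrist"); im=r.snapshot("wrist"); cv2.imwrite("pics/w5r.png",im)
json.dump({a:np.array(b).tolist() for a,b in k.items()},open("k5.json","w"))
c=cv2.convertScaleAbs(im[170:420,140:420],alpha=1.5,beta=15)
cv2.imwrite("pics/w5.png",cv2.resize(c,None,fx=2.4,fy=2.4,interpolation=cv2.INTER_CUBIC))
E
```

```text
(no output)
```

View pics/w5.png

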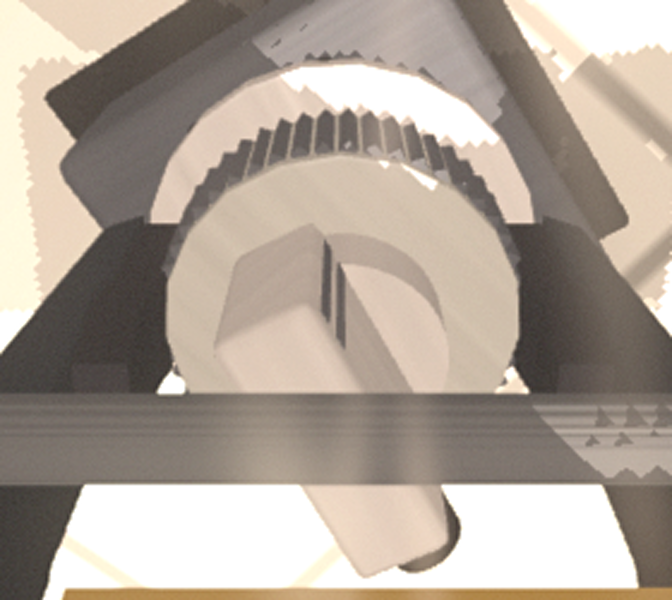

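```bash
python3 - <<'E'
from h import *
import json
k5=json.load(open("k5.json"))
G=R.from_euler("z",78.88-41.47,degrees=True);p0=np.array([.5067,-.0054,0])
k4=dict(k5,eye=G.apply(np.array(k5["eye"])-p0)+p0,rotation=(G*R.from_quat(k5["rotation"])).as_quat())
def A(k,p,q,z=.112):
    f=lambda c:bp(k,[(c[0]+.5)/2.4-.5+140,(c[1]+.5)/2.4-.5+170],z)[:2]
    v=f(q)-f(p);return round(np.degrees(np.arctan2(v[1],v[0])),1),round(np.linalg.norm(v),4)
print("w5 head",A(k5,(217,350),(362,572)),A(k5,(318,303),(443,520)))
print("w4 head",A(k4,(300,305),(281,555)),A(k4,(413,310),(383,562)))
print("w5 base edges",A(k5,(45,97),(165,15),0),A(k5,(510,10),(625,215),0))
k2=json.load(open("k2.json"));print("w2 head",A(k2,(301,205),(301,390)),A(k2,(387,205),(385,390)))
E
python3 s.py
```

```text
w5 head (np.float64(-20.6), np.float64(0.0366)) (np.float64(-21.7), np.float64(0.0341))
w4 head (np.float64(-15.8), np.float64(0.0357)) (np.float64(-15.9), np.float64(0.0361))
w5 base edges (np.float64(75.1), np.float64(0.036)) (np.float64(-17.1), np.float64(0.0607))
w2 head (np.float64(-16.9), np.float64(0.0322)) (np.float64(-15.8), np.float64(0.0322))
18.625 [ 0.5068 -0.0054  0.1209] [-2.2 -1.  15.4] [-0.37  0.3   0.29] y 41.44
```

Confirmed: on hitting the stop, the lamp was dragged about 4.5° clockwise, to about -20.5°. To fix it I'll ease the push, so the loose lamp (about 0.1 N m) turns with the tight ring (0.25 N m), and swing it back anticlockwise with the ring still gripped.

Request:
play_rows(
  translation=[
    [0,0,-0.0005],
    [0,0,-0.0005],
    [0,0,-0.0002],
    [0,0,0],
  ],
  delta_rot=[
    [0,0,0],
    [0,0,0],
    [0,0,0],
    [0,0,0],
  ],
  grip=[0.1,0.1,0.1,0.1],
)

```text
clock: 19.12
tool_pos: [0.5068, -0.0054, 0.1211]
eef_rot: [0.411, 0.912, 0.0, 0.0]
contact_force: [0.6, -1.1, 6.6]
opening: 0.65
finger_force: 40.0
```

```bash
python3 s.py
```

```text
19.125 [ 0.5068 -0.0054  0.1211] [ 0.6 -1.1  6.6] [-0.29 -0.04  0.2 ] y 41.43
```

Request:
play_rows(
  translation=[
    [0,0,-0.0005],
    [0,0,0],
    [0,0,0],
    [0,0,0],
    [0,0,0],
    [0,0,0],
  ],
  delta_rot=[
    [0,0,0],
    [0,0,0],
    [0,0,-1],
    [0,0,-1],
    [0,0,-1],
    [0,0,0],
  ],
  grip=[0.1,0.1,0.1,0.1,0.1,0.1],
)

```text
clock: 19.88
tool_pos: [0.5065, -0.0048, 0.1212]
eef_rot: [0.387, 0.922, 0.0, -0.0]
contact_force: [-0.0, 0.0, 4.3]
opening: 0.653
finger_force: 40.0
```

```bash
python3 s.py; python3 - <<'E'
from h import *
import cv2,json
k=r.get_calibration("wrist"); im=r.snapshot("wrist"); cv2.imwrite("pics/w6r.png",im)
json.dump({a:np.array(b).tolist() for a,b in k.items()},open("k6.json","w"))
# rotation of head in tool image vs w5: register head-only patch (between fingers, below ring top)
a,b=[cv2.cvtColor(cv2.imread(f"pics/w{i}r.png"),cv2.COLOR_BGR2GRAY) for i in(5,6)]
m=np.zeros_like(a);m[262:333,228:325]=255
W=np.eye(2,3,dtype=np.float32)
cc,W=cv2.findTransformECC(a,b,W,cv2.MOTION_EUCLIDEAN,(3,200,1e-7),m,3);print(cc,np.degrees(np.arctan2(W[1,0],W[0,0])),W[:,2])
E
```

```text
19.875 [ 0.5065 -0.0048  0.1212] [-0.   0.   4.3] [-0.04 -0.04  0.03] y 44.47
0.9986643521083173 0.08467776 [ 0.681816  -0.4683838]
```

Request:
play_rows(
  translation=[
    [0,0,0],
    [0,0,0],
    [0,0,0],
    [0,0,0],
    [0,0,0],
    [0,0,0],
    [0,0,0],
    [0,0,0],
    [0,0,-0.02],
    [0,0,-0.03],
    [0,0,-0.03],
    [0,0,-0.02],
    [0,0,0],
    [0,0,0],
    [0,0,0],
    [0,0,0],
    [0,0,0],
  ],
  delta_rot=[
    [0,0,-0.6],
    [0,0,-0.6],
    [0,0,0],
    [0,0,0],
    [0,0,0],
    [0,0,0],
    [0,0,0],
    [0,0,0],
    [0,0,0],
    [0,0,-8],
    [0,0,-9],
    [0,0,-9],
    [0,0,-9],
    [0,0,-9],
    [0,0,-9],
    [0,0,-9],
    [0,0,-3],
  ],
  grip=[0.1,0.1,0.1,0.35,0.4,0.6,1,1,1,1,1,1,1,1,1,1,1],
)

```text
clock: 22.05
tool_pos: [0.5064, -0.0052, 0.2212]
eef_rot: [-0.179, 0.984, 0.0, -0.0]
contact_force: [0.7, 0.5, -0.1]
opening: 1.0
finger_force: 0.0
```

```bash
python3 s.py;
```

```text
22.05 [ 0.5064 -0.0052  0.2212] [ 0.7  0.5 -0.1] [ 0.05 -0.    0.02] y 110.67
```

Request:
play_rows(
  translation=[
    [0,0,-0.001],
    [0,0,0],
    [0,0,0],
  ],
  delta_rot=[
    [0,0,0],
    [0,0,0],
    [0,0,0],
  ],
  grip=[1,1,1],
)

```text
clock: 22.42
tool_pos: [0.5066, -0.005, 0.2222]
eef_rot: [-0.179, 0.984, -0.0, 0.0]
contact_force: [0.7, 0.3, 0.3]
opening: 1.0
finger_force: 0.0
```

```bash
python3 s.py; cat > cmp.py <<'E'
from h import *
import cv2,sys
n=sys.argv[1];im=r.snapshot("wrist");cv2.imwrite(f"pics/{n}r.png",im)
a=cv2.cvtColor(cv2.imread("pics/w3r.png"),cv2.COLOR_BGR2GRAY);b=cv2.cvtColor(im,cv2.COLOR_BGR2GRAY)
def ecc(m):
    W=np.eye(2,3,dtype=np.float32)
    cc,W=cv2.findTransformECC(a,b,W,cv2.MOTION_EUCLIDEAN,(3,300,1e-7),m,3);c=np.array([285,235,1]);return round(cc,4),round(float(np.degrees(np.arctan2(-W[1,0],W[0,0]))),2),np.round(W@c-c[:2],2)
P=lambda pts:(np.array(pts)/2.7+[150,120]).astype(np.int32)
h=np.zeros_like(a);cv2.fillPoly(h,[P([(285,370),(390,205),(455,262),(335,412),(300,420),(262,385)])],255)
o=np.zeros_like(a);cv2.fillPoly(o,[P([(125,245),(310,-15),(375,-15),(605,180),(560,240),(500,240),(470,150),(360,105),(260,140),(215,220),(215,290)])],255)
cv2.fillPoly(o,[P([(205,400),(250,350),(265,360),(265,390),(243,425)])],255)
print("head (cc, ccw deg, shift)",ecc(h));print("base",ecc(o))
c=cv2.convertScaleAbs(im[120:340,150:430],alpha=1.5,beta=15);cv2.imwrite(f"pics/{n}.png",cv2.resize(c,None,fx=2.7,fy=2.7,interpolation=cv2.INTER_CUBIC))
E
python3 cmp.py w7
```

```text
22.425 [ 0.5066 -0.005   0.2222] [0.7 0.3 0.3] [ 0.04 -0.03 -0.  ] y 110.58
head (cc, ccw deg, shift) (0.9962, -0.1, array([ 1.66, -0.62]))
base (0.9958, 0.3, array([ 0.46, -0.56]))
```

View pics/w7.png

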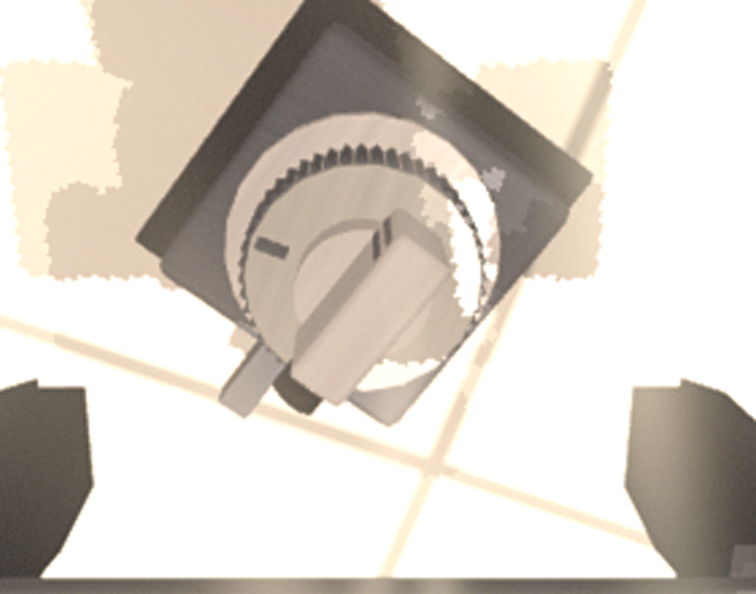

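The head matches its pre-tightening aim to within 0.4° of the base, with the pointer at (240,390) parallel to the head. The ring's mark shows at (270,247), and nothing touches the lamp. Handing in.

```bash
python3 -c "
from plant import r
print(r.finish_job())"
```

```text
the job is handed in; nothing more can be done
None
```

The job is handed in: the lamp is aimed along the pointer (within about 1° by camera), and the ring was pushed down at about 16 N and tightened to its stop. On reaching the stop the lamp dragged about 4.5° off aim; I swung it back with the push eased off, so the aim was not held throughout.

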